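# Close a mould clamp evenly, then draw its locating pin

## Robot

A 6-joint arm with a two-finger parallel gripper is mounted at the origin on a cart in front of the work surface, level with it; the furniture and walls round the work are solid. World frame = base frame: x ahead of the robot, y to its left, z up, the work surface at z = 0. Lengths are in m, angles in degrees, forces in N, time in s.
With the tool pointing down it reaches from about 0.25 to 0.8 m from the base axis. Payload 8.5 kg.
Tool frame: the origin (TCP) lies between the finger pads; the fingertips stand 19 mm ahead of it and the grasp point (between the pads) is the TCP; z points along the fingers, y is the line along which they close (so a half turn about z gives the same grasp; the last joint's range is limited). The gripper opens to 85 mm and grips with 20 to 120 N. Pads are 22 mm wide; open, the fingers measure 114 mm over their backs; the gripper's body (76 mm by 85 mm) begins 54 mm behind the grasp point. The pads swing forward as they close: fully open they stand 13 mm farther back than shut.
Start: joints at [63.025, 13.648, -0.773, 75.585, 0, 90], TCP at [0.238, 0.468, 0.25] pointing down, gripper open.
Joint ranges: [-152.45, 152.45], [-59.26, 108.67], [-65.41, 83.53], [-104.44, 129.93], [-82.83, 76.93], [-180, 180]. Speed limits (degrees/s): [127.2, 127.2, 159.86, 180, 180, 180].

## Interface

Orientations are given as a 3x3 rotation matrix whose columns are the frame's x, y, z axes.
In Python, from rig import reach, move_linear, goto_joints, open_gripper, gripper_close, hold, inverse_kinematics, get_obs, get_image, MotionError, job_done gives the robot as it stands. Calls block until the motion is done:
- reach(position, orientation): joint-space move of the TCP to a pose.
- move_linear(position, speed=0.15, attitude=None): straight line of the TCP; attitude=None keeps the orientation; speed is the mean speed in m/s.
- goto_joints(angles): joint-space move.
- open_gripper() and gripper_close(newtons=None): open the fingers fully, or close them until they stop; newtons is the grip in N (None keeps the last).
- hold(seconds).
- inverse_kinematics(position, orientation): joint angles nearest the present ones, or None.
- get_obs(): the state.
- get_image(name): name is "side" or "top" or "wrist"; returns a dict with "image" (480x640x3 uint8, red, green, blue), "z_map" (480x640 float32, m along the optical axis (not along the pixel's ray), 0 where there is no reading), "intrinsics" (3x3 intrinsics, pixels), "cam_to_world" (4x4, takes a point from camera to world coordinates). Camera axes: x right, y up, looking along -z (the intrinsics and any distortion apply to the point x, -y, -z); pixel columns grow to the right and rows downward; lengths in m; the calibration is good to about 2 mm. The wrist camera is an equidistant fisheye: a pixel r from the principal point sees the ray r / f radians off the axis. A picture is of the moment at which its call begins.
A pose or a line that the arm cannot do raises MotionError and nothing moves.
- job_done(): hands the job in; it is judged then, once.
The state is a dict: "t": time; "joint_positions": joint angles; "qvel": joint speeds; "effort": joint torques, N m; "eef_pos": TCP position; "tool_rot": TCP orientation; "ft_force": force on the tool from outside, world axes, zero at the start; "wrist_torque": the same for the moment, N m; "grip_width": opening from 0.0 (shut) to 1.0 (fully open); "finger_force": force on a finger pad.
Only numpy, scipy, OpenCV 4.12 (cv2) and the standard library are available. Lean on these libraries where they do the work, as an engineer would, in place of code of your own. Each camera call takes 0.05 s, during which the arm holds its last target. There are 200 camera calls.

## Task

Close the mould clamp evenly: turn its four red crank nuts clockwise, one at a time, half a turn each until the nut stops, working crosswise (any nut first, then the one diagonally opposite, then the remaining two). Leave the brass-headed locating pin standing in the middle of the plate until all four nuts are home, then draw it out and drop it into the white enamel dish.

Things in the scene. Friction and masses are not known exactly. Their poses are not given: they have to be found in the camera images.
- nut_1 (a joint): Crank nut at the far left corner of the plate (seen from the robot), diagonally opposite nut_3; angle in rad, growing as it is turned clockwise seen from above, about a vertical axis. It starts at 0 to 0.25 (crank pointing at the plate's middle, within about 15 degrees) and stops hard at 3.14 (crank pointing straight away from the middle). Turning takes about 3 to 4 N at the knob; it stays where it is left.
- nut_1_axis (a point): Point on the turning axis of nut_1, level with the middle of its knob's grip (40 mm above the top of the plate); the bare hub below it is 24 mm wide and ends 22 mm below this point.
- nut_1_knob (a point): Grip point of the upright black knob at the end of the red crank of nut_1, on the knob's centre line, 32 mm from the nut's axis. The knob is round, about 15 mm in diameter, spins freely on its spindle, stands upright, ends 16 mm above this point, and is clear of the red crank down to 26 mm below it. Corners come down 5 mm as the nuts are turned, so this point sinks with them.
- nut_2 (a joint): Crank nut at the far right corner of the plate (seen from the robot), diagonally opposite nut_4; angle in rad, growing as it is turned clockwise seen from above, about a vertical axis. It starts at 0 to 0.25 (crank pointing at the plate's middle, within about 15 degrees) and stops hard at 3.14 (crank pointing straight away from the middle). Turning takes about 3 to 4 N at the knob; it stays where it is left.
- nut_2_axis (a point): Point on the turning axis of nut_2, level with the middle of its knob's grip (40 mm above the top of the plate); the bare hub below it is 24 mm wide and ends 22 mm below this point.
- nut_2_knob (a point): Grip point of the upright black knob at the end of the red crank of nut_2, on the knob's centre line, 32 mm from the nut's axis. The knob is round, about 15 mm in diameter, spins freely on its spindle, stands upright, ends 16 mm above this point, and is clear of the red crank down to 26 mm below it. Corners come down 5 mm as the nuts are turned, so this point sinks with them.
- nut_3 (a joint): Crank nut at the near right corner of the plate (seen from the robot), diagonally opposite nut_1; angle in rad, growing as it is turned clockwise seen from above, about a vertical axis. It starts at 0 to 0.25 (crank pointing at the plate's middle, within about 15 degrees) and stops hard at 3.14 (crank pointing straight away from the middle). Turning takes about 3 to 4 N at the knob; it stays where it is left.
- nut_3_axis (a point): Point on the turning axis of nut_3, level with the middle of its knob's grip (40 mm above the top of the plate); the bare hub below it is 24 mm wide and ends 22 mm below this point.
- nut_3_knob (a point): Grip point of the upright black knob at the end of the red crank of nut_3, on the knob's centre line, 32 mm from the nut's axis. The knob is round, about 15 mm in diameter, spins freely on its spindle, stands upright, ends 16 mm above this point, and is clear of the red crank down to 26 mm below it. Corners come down 5 mm as the nuts are turned, so this point sinks with them.
- nut_4 (a joint): Crank nut at the near left corner of the plate (seen from the robot), diagonally opposite nut_2; angle in rad, growing as it is turned clockwise seen from above, about a vertical axis. It starts at 0 to 0.25 (crank pointing at the plate's middle, within about 15 degrees) and stops hard at 3.14 (crank pointing straight away from the middle). Turning takes about 3 to 4 N at the knob; it stays where it is left.
- nut_4_axis (a point): Point on the turning axis of nut_4, level with the middle of its knob's grip (40 mm above the top of the plate); the bare hub below it is 24 mm wide and ends 22 mm below this point.
- nut_4_knob (a point): Grip point of the upright black knob at the end of the red crank of nut_4, on the knob's centre line, 32 mm from the nut's axis. The knob is round, about 15 mm in diameter, spins freely on its spindle, stands upright, ends 16 mm above this point, and is clear of the red crank down to 26 mm below it. Corners come down 5 mm as the nuts are turned, so this point sinks with them.
- mould_top (a point): Centre of the top of the blue 80 x 80 mm mould block, 60 mm above the bench, in the middle of the clamp (fixed to the bench; aluminium bed 150 x 150 x 12 mm). x and y run along the clamp's edges; at yaw 0 x points away from the robot. The nuts stand 58 mm from the middle along both x and y.
- plate_mid (a point): Centre of the underside of the steel top plate (150 x 150 x 10 mm), which hangs up to 5 mm above the mould block at the start and rests on it when all four nuts are home.
- pin_head (a point): Middle of the brass head (cylinder 18 mm in diameter, 38 mm tall, this point at its half height and on its centre line) of the loose locating pin: 86 mm long, about 0.12 kg. It stands upright in the middle of the plate. At the start the inward-pointing knobs stand about 33 mm (side to side) from the head, so the fingers must not be opened too wide there.
- pin_foot (a point): Point on the centre line of the locating pin, 5 mm above its lower end and 62 mm below the middle of its head. The steel shank is 10 mm in diameter and 48 mm long, and stands 22 mm deep in a hole of the mould block, loose by about 1.5 mm; it comes free of block and plate when raised 45 mm straight up.
- dish: Round white enamel dish, 138 mm across, 28 mm high, standing loose on the bench (0.42 kg); origin at the centre of its underside. Inside it is 128 mm wide, the floor 5 mm up; a small steel punch already lies in it.
Things that resemble listed ones, but are neither listed nor needed, are in the scene too. Leave any orange look-alike of the part that bears pin_head alone.

How it is judged:
By the outcome, as a careful person would: the job done as asked, in the order asked, and still so for the second after the job is handed in, with the robot touching nothing.
It also fails if it takes over 72 s, if anything falls off the work surface, if the arm or the gripper's body presses on something with over 40 N, if the wrist force passes 120 N, or if a joint passes its speed limit or range.

## Working session

There is one attempt and no reset: what is moved stays moved. The work goes in short steps, each a Python script; the robot and the scene stay as the last script left them, time stands still between calls to the robot, and variables do not carry over. Pictures are saved under pics/ and viewed, at most 10 in all, crops included, and the job is handed in when it is done.

```bash
ls; mkdir -p pics
python3 - <<'E'
from rig import *
import cv2,numpy as np
for n in ["top","side"]:
    d=get_image(n); np.savez(n+'.npz',**d)
    cv2.imwrite(f'pics/{n}.png',d['image'][:,:,::-1]); print(n,d['intrinsics'].round(1).tolist(),d['cam_to_world'].round(3).tolist(),(d['z_map']==0).mean(),d.keys())
o=get_obs();print(o)
E
```

```text
pics
top [[446.5, 0.0, 317.4], [0.0, 446.5, 242.1], [0.0, 0.0, 1.0]] [[0.005, 0.992, -0.123, 0.384], [-0.999, 0.0, -0.038, 0.028], [-0.037, 0.123, 0.992, 0.963], [0.0, 0.0, 0.0, 1.0]] 0.004163411458333334 dict_keys(['image', 'z_map', 'intrinsics', 'cam_to_world'])
side [[520.2, 0.0, 318.1], [0.0, 520.2, 234.7], [0.0, 0.0, 1.0]] [[-0.974, 0.076, -0.213, 0.29], [-0.226, -0.414, 0.882, 0.903], [-0.021, 0.907, 0.421, 0.5], [0.0, 0.0, 0.0, 1.0]] 0.004205729166666667 dict_keys(['image', 'z_map', 'intrinsics', 'cam_to_world'])
{'t': 0.1, 'joint_positions': array([ 6.30248340e+01,  1.36797413e+01, -8.11901828e-01,  7.55849173e+01,
        7.38625655e-04,  9.00002741e+01]), 'qvel': array([ 0.03766719,  0.01937181,  0.09772973, -0.02562402, -0.04199081,
        0.03834791]), 'effort': array([-1.33201058e-03, -5.39717424e+01,  3.46999311e+01,  1.34886126e-02,
       -1.51011486e-04,  1.37595194e-06]), 'eef_pos': array([0.23798005, 0.46757122, 0.24972299]), 'tool_rot': array([[-8.91201038e-01,  4.53608122e-01, -6.17608924e-04],
       [ 4.53608543e-01,  8.91200250e-01, -1.18500564e-03],
       [ 1.28850453e-05, -1.33623094e-03, -9.99999107e-01]]), 'ft_force': array([ 0.68304047, -0.3902336 ,  0.79592902]), 'wrist_torque': array([ 0.03079486, -0.02402699,  0.04638797]), 'finger_force': 0.0, 'grip_width': 1.0050369905933993}
```

View pics/top.png

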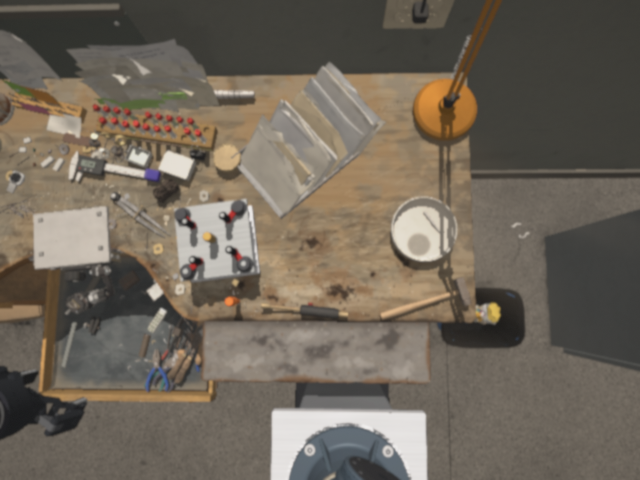

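View pics/side.png

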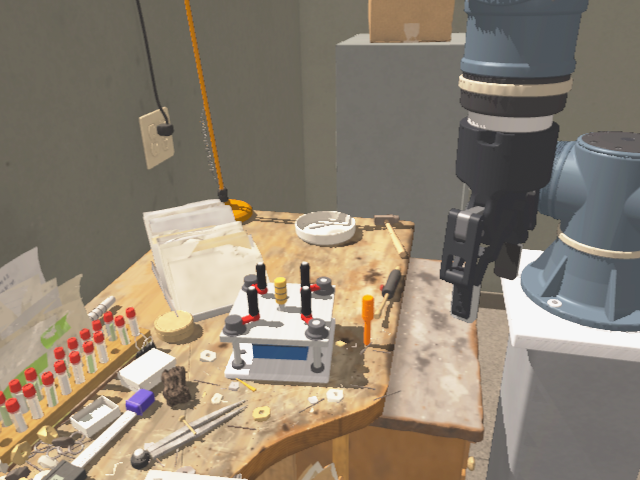

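Top view: the clamp is centred at about (215,240), with the brass pin head at (208,237) and the dish at (424,232). The candidates for the pin are the brass head (208,237), an orange look-alike on the bench at (231,300), and small brass-coloured bits at (235,283). The brass one in the plate's middle fits the description. The side view agrees: brass at (281,290), orange at (367,320), dish at (325,228).

```bash
cat > h.py <<'E'
import numpy as np,cv2
def pts(d):
    K=d['intrinsics'];z=d['z_map'];v,u=np.mgrid[:480,:640]
    P=np.stack([(u-K[0,2])/K[0,0]*z,-(v-K[1,2])/K[1,1]*z,-z,np.ones_like(z)],-1)@d['cam_to_world'].T
    P=P[...,:3];P[z==0]=np.nan;return P
def blobs(m,P,name,mn=4):
    n,l=cv2.connectedComponents(m.astype(np.uint8))
    for i in range(1,n):
        k=l==i
        if k.sum()>=mn:
            v,u=np.nonzero(k);q=P[k];print(name,k.sum(),(int(u.mean()),int(v.mean())),'mid',((np.nanpercentile(q,2,0)+np.nanpercentile(q,98,0))/2).round(4),'ext',(np.nanpercentile(q,98,0)-np.nanpercentile(q,2,0)).round(4))
E
python3 - <<'E'
from h import *
for n in ["top","side"]:
    d=np.load(n+'.npz');P=pts(d);hsv=cv2.cvtColor(d['image'],cv2.COLOR_RGB2HSV).astype(int)
    H,S,V=hsv[...,0],hsv[...,1],hsv[...,2];z=P[...,2]
    with np.errstate(invalid='ignore'):
        reg=(P[...,0]>.2)&(P[...,0]<.62)&(abs(P[...,1])<.45)
        c=reg&(P[...,1]>.1)&(P[...,1]<.38)
        blobs(c&(z>.122)&(z<.145),P,n+' knobtop')
        blobs(c&(z>.085)&(z<.122)&(S<90)&(V<110),P,n+' dark',6)
        blobs(c&(z>.02)&(S>170)&(H>=6)&(H<14),P,n+' orange',8)
        blobs(c&(z>.05)&(S>120)&(H>=15)&(H<28),P,n+' brass',8)
        blobs(c&(z>.075)&(z<.11)&(S>150)&((H<5)|(H>172)),P,n+' red',4)
        pl=c&(z>.068)&(z<.082)
        xy=P[pl][:,:2];print(n,'plate',len(xy),np.median(z[pl]),cv2.minAreaRect((xy*1000).astype(np.float32)))
        di=reg&(P[...,1]<-.05)&(z>.015)&(z<.04); blobs(di,P,n+' dish',50)
        blobs(reg&(P[...,1]<-.05)&(z>.045),P,n+' talldish',15)
        if n=='top': blobs(c&(z>.04),P,'tall',20)
        if n=='side': print(n,'mouldblue');blobs(c&(S>120)&(H>95)&(H<125),P,'blue',20)
t=np.load('top.npz')['image'][...,::-1]; s=np.load('side.npz')['image'][...,::-1]
cv2.imwrite('pics/crop.png',np.hstack([cv2.resize(t[185:325,150:290],(400,400),interpolation=2),cv2.resize(s[240:390,220:400],(400,400),interpolation=2)]))
E
```

```text
top knobtop 53 (222, 215) mid [0.5392 0.2421 0.1291] ext [0.0137 0.013  0.0089]
top knobtop 53 (185, 221) mid [0.5277 0.3134 0.1286] ext [0.0143 0.0123 0.0096]
top knobtop 54 (206, 236) mid [0.4981 0.2716 0.1248] ext [0.0152 0.0149 0.0055]
top knobtop 55 (229, 249) mid [0.4737 0.2268 0.1273] ext [0.0136 0.0133 0.0096]
top knobtop 55 (192, 259) mid [0.4544 0.2969 0.1276] ext [0.0138 0.012  0.0072]
top dark 107 (237, 206) mid [0.5637 0.2218 0.0911] ext [0.0215 0.0206 0.0099]
top dark 108 (180, 214) mid [0.5486 0.3366 0.0919] ext [0.0205 0.0206 0.0065]
top dark 27 (226, 220) mid [0.5358 0.2399 0.1028] ext [0.0096 0.0094 0.0344]
top dark 36 (190, 225) mid [0.5255 0.3101 0.1039] ext [0.0125 0.0069 0.0351]
top dark 14 (213, 240) mid [0.4955 0.2679 0.0968] ext [0.0104 0.0088 0.0144]
top dark 17 (233, 251) mid [0.4727 0.2249 0.1065] ext [0.0128 0.0078 0.0273]
top dark 27 (198, 261) mid [0.4528 0.2943 0.1036] ext [0.0143 0.0086 0.0358]
top dark 73 (243, 264) mid [0.4492 0.2066 0.0904] ext [0.021  0.0215 0.0085]
top dark 68 (186, 272) mid [0.4336 0.321  0.0901] ext [0.0218 0.0208 0.0067]
top o
[... 2259 characters left out ...]
 red 47 (314, 287) mid [0.4618 0.2222 0.0843] ext [0.0126 0.0149 0.0062]
side red 94 (249, 318) mid [0.5313 0.3264 0.0856] ext [0.019  0.0184 0.0066]
side red 56 (305, 317) mid [0.4554 0.3068 0.0837] ext [0.0151 0.0127 0.0061]
side plate 4414 0.07426961005036123 ((485.66986083984375, 213.01324462890625), (219.93145751953125, 278.0461120605469), 13.021081924438477)
side dish 698 (325, 224) mid [ 0.5286 -0.1575  0.0222] ext [0.1318 0.1371 0.0138]
side dish 114 (386, 216) mid [ 0.3995 -0.2345  0.0187] ext [0.0554 0.0279 0.0062]
side dish 56 (399, 243) mid [ 0.3561 -0.1021  0.0162] ext [0.0236 0.069  0.0024]
side mouldblue
blue 647 (279, 352) mid [0.4953 0.3137 0.024 ] ext [0.0754 0.0115 0.0214]
```

View pics/crop.png

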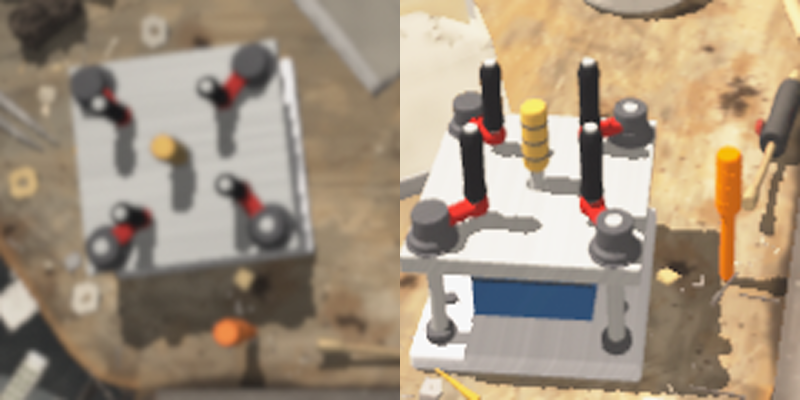

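The crop confirms the choice. The brass, banded head stands mid-plate, and the orange look-alike stands on the bench in front at about (0.374,0.238). The plate yaw is about 7.6°, and the measured heights (knob tops about 0.13, hubs about 0.09, pin top 0.124) match the given sizes. Next is a close wrist view to settle the 4 mm disagreement between the two cameras.

```bash
cat >> h.py <<'E'
def down(phi):
    c,s=np.cos(np.radians(phi)),np.sin(np.radians(phi))
    return np.array([[-s,c,0],[c,s,0],[0,0,-1.]])
def wpts(d):
    K=d['intrinsics'];z=d['z_map'];v,u=np.mgrid[:480,:640]
    a,b=(u-K[0,2])/K[0,0],(v-K[1,2])/K[1,1];r=np.hypot(a,b)+1e-9;t=np.minimum(r,1.4)
    k=z*np.tan(t)/r
    P=(np.stack([a*k,-b*k,-z,np.ones_like(z)],-1)@d['cam_to_world'].T)[...,:3]
    P[(z==0)|(r>1.4)]=np.nan;return P
E
python3 - <<'E'
from rig import *;from h import *
d=np.load('top.npz');P=pts(d);q=P[(P[...,0]>.42)&(P[...,0]<.6)&(P[...,1]<.18)&(P[...,1]>-.25)];print('corridor max z',np.nanmax(q[:,2]))
C=[.485,.273,.27]
best=min((f for f in(-37.4,142.6)),key=lambda f:(lambda j:9e9 if j is None else abs(j[5]))(inverse_kinematics(C,down(f))))
print(best,inverse_kinematics(C,down(best)))
for f in (52.6,-127.4,7.6,187.6,97.6,-82.4): 
    j=inverse_kinematics(C,down(f)); print(f,None if j is None else np.round(j,1))
reach(C,down(best));d=get_image('wrist');np.savez('wrist.npz',**d);cv2.imwrite('pics/wrist.png',d['image'][...,::-1])
print(get_obs()['t'],get_obs()['eef_pos'],d['cam_to_world'].round(3).tolist(),d['intrinsics'].tolist())
P=wpts(d);hsv=cv2.cvtColor(d['image'],cv2.COLOR_RGB2HSV).astype(int);H,S,V=hsv[...,0],hsv[...,1],hsv[...,2];z=P[...,2]
with np.errstate(invalid='ignore'):
    c=(P[...,0]>.4)&(P[...,0]<.62)&(P[...,1]<.38)&(P[...,1]>.15)
    blobs(c&(z>.1275)&(z<.14),P,'knobtop',10)
    blobs(c&(z>.115)&(z<.1275)&(S>100),P,'pin',10)
    blobs(c&(z>.084)&(z<.1)&(S<90)&(V<120),P,'hub',30)
E
```

```text
corridor max z 0.07383443210453455
142.6 [ 29.3745772   16.48270658   6.01801463  79.53530805   0.
 -23.2254228 ]
52.6 [29.4 16.5  6.  79.5  0.  66.8]
-127.4 [  29.4   16.5    6.    79.5    0.  -113.2]
7.6 [ 29.4  16.5   6.   79.5   0.  111.8]
187.6 [ 29.4  16.5   6.   79.5   0.  -68.2]
97.6 [29.4 16.5  6.  79.5  0.  21.8]
-82.4 [  29.4   16.5    6.    79.5    0.  -158.2]
1.875 [0.48471961 0.2733969  0.26995865] [[-0.795, -0.587, -0.155, 0.446], [0.607, -0.768, -0.205, 0.222], [0.001, -0.257, 0.966, 0.393], [0.0, 0.0, 0.0, 1.0]] [[371.64829954431775, 0.0, 317.1467970525677], [0.0, 371.64829954431775, 242.55693263177247], [0.0, 0.0, 1.0]]
knobtop 241 (290, 179) mid [0.4752 0.2291 0.1298] ext [0.0115 0.0112 0.0041]
knobtop 200 (368, 238) mid [0.4556 0.2984 0.1296] ext [0.0109 0.011  0.0039]
knobtop 232 (233, 248) mid [0.5409 0.2431 0.13  ] ext [0.012  0.0119 0.0046]
knobtop 201 (304, 309) mid [0.5286 0.3148 0.13  ] ext [0.0114 0.0114 0.0044]
pin 436 (300, 244) mid [0.5004 0.2726 0.1207] ext [0.0158 0.0157 0.0081]
hub 517 (300, 136) mid [0.4513 0.208  0.0913] ext [0.0214 0.0215 0.0031]
hub 32 (298, 172) mid [0.4704 0.2295 0.0914] ext [0.005  0.0135 0.0133]
hub 47 (360, 221) mid [0.4548 0.2939 0.0951] ext [0.0116 0.0064 0.009 ]
hub 467 (397, 234) mid [0.4356 0.3221 0.0889] ext [0.0213 0.0216 0.0072]
hub 207 (212, 230) mid [0.5606 0.2237 0.0892] ext [0.0125 0.0222 0.0085]
hub 60 (245, 232) mid [0.5367 0.2431 0.0962] ext [0.0074 0.014  0.0071]
hub 77 (306, 287) mid [0.527  0.3139 0.0941] ext [0.0116 0.0127 0.0112]
hub 437 (302, 323) mid [0.5498 0.3376 0.0897] ext [0.021  0.0211 0.0077]
```

View pics/wrist.png

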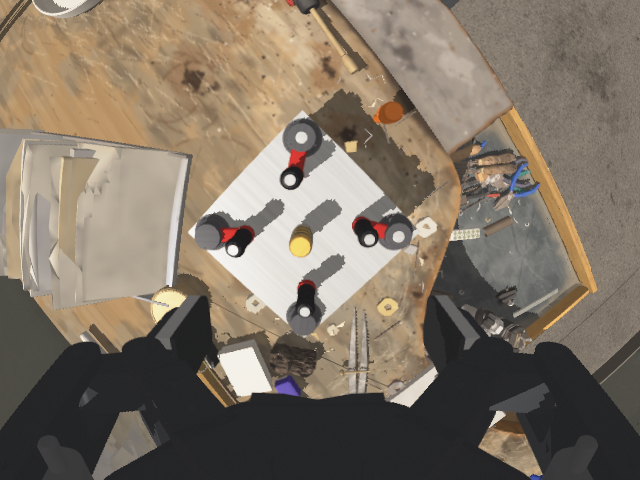

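The wrist view shows knobs at (290,179), (368,238), (233,248), (304,309) and the pin at (300,244), which fits a centre of (0.5003,0.2733) and yaw of 7.8°. I'll turn nut_1 first, correcting the arc from the measured force.

```bash
cat > turn.py <<'E'
from rig import *;from h import *
C=np.array([.5003,.2733]);YAW=7.8
K={1:(.5286,.3148),2:(.5405,.2430),3:(.4749,.2288),4:(.4554,.2983)}
OUT={1:45,2:-45,3:-135,4:135}; PHI={1:142.8,3:142.8,2:52.8,4:52.8}
u=lambda a:np.array([np.cos(a),np.sin(a)])
def turn(n,z0=.119,zs=.005):
    out=np.radians(OUT[n]+YAW); A=C+.058*2**.5*u(out); k=np.array(K[n])-A
    th0=(out+np.pi-np.arctan2(k[1],k[0])+np.pi)%(2*np.pi)-np.pi   # clockwise from inward
    print('nut',n,'axis',A.round(4),'r',np.hypot(*k).round(4),'start',th0.round(3))
    th0=np.clip(th0,0,.25); pos=lambda th:A+.032*u(out+np.pi-th); R=down(PHI[n])
    p=pos(th0); reach([*p,.172],R); move_linear([*p,z0],speed=.12)
    gripper_close(50); o=get_obs(); f0=o['ft_force']; print('grip',o['grip_width'],f0.round(1),o['eef_pos'].round(4))
    off=np.zeros(2); th=th0; log=[]
    while th<3.24:
        th=min(th+(.26 if th<2.9 else .09),3.25); r=u(out+np.pi-th); t=np.array([r[1],-r[0]])
        move_linear([*(pos(th)+off),z0-zs*min(th/np.pi,1)],speed=.07)
        o=get_obs(); f=o['ft_force']-f0*0; fr=f[:2]@r; ft=f[:2]@t
        off+=r*np.clip(.00008*fr,-.001,.001)
        log.append((round(float(th),2),round(float(fr),1),round(float(ft),1),round(float(f[2]),1)))
        if th>2.95 and ft<-16: break
    e=o['eef_pos'];a=e[:2]-A-off;print(log);print('off',off.round(4),'end angle',(out+np.pi-np.arctan2(a[1],a[0]))%(2*np.pi),'z',e[2].round(4),'w',o['grip_width'])
    open_gripper(); move_linear([e[0],e[1],.172],speed=.2); print('t',get_obs()['t'])
E
python3 -c "
from turn import *
turn(1)"
```

```text
nut 1 axis [0.5499 0.3386] r 0.032 start 0.08
grip 0.1611876671238971 [0.3 0.1 1.5] [0.5287 0.3148 0.1191]
[(0.34, -0.9, -1.4, 2.8), (0.6, -2.6, 0.1, 2.7), (0.86, -1.7, -0.2, 3.7), (1.12, -2.8, -0.6, 5.0), (1.38, -3.2, -1.3, 5.3), (1.64, -0.8, -1.7, 4.8), (1.9, -0.7, -0.7, 4.2), (2.16, 0.4, -1.4, 4.0), (2.42, 0.5, -1.0, 4.1), (2.68, 1.6, -2.4, 3.6), (2.94, 2.7, -1.5, 3.7), (3.03, 2.5, -3.3, 3.0), (3.12, 3.5, -2.4, 3.7), (3.21, 3.2, -4.3, 3.3), (3.25, 1.8, -7.1, 4.2)]
off [0.0016 0.0009] end angle 3.2257611878200234 z 0.114 w 0.1619268681344464
t 8.7167
```

```bash
cat > chk.py <<'E'
from turn import *
def chk():
    d=get_image('wrist');P=wpts(d);z=P[...,2];res={}
    for n in K:
        out=np.radians(OUT[n]+YAW);A=C+.058*2**.5*u(out)
        with np.errstate(invalid='ignore'): m=(np.hypot(P[...,0]-A[0],P[...,1]-A[1])<.048)&(z>.112)&(z<.138)&(np.hypot(P[...,0]-C[0],P[...,1]-C[1])>.02)
        m&=z>np.nanmax(z[m])-.006 if m.sum() else m
        if m.sum()<30: print(n,'unseen');continue
        q=P[m];c=(np.percentile(q,2,0)+np.percentile(q,98,0))/2;k=c[:2]-A
        print(n,m.sum(),c.round(4),'r',np.hypot(*k).round(4),'ang',((out+np.pi-np.arctan2(k[1],k[0])+1)%(2*np.pi)-1).round(3))
    return d
E
sed -i 's/while th<3.24/while th<3.39/;s/,3.25)/,3.4)/' turn.py
python3 - <<'E'
from chk import *
reach([.485,.273,.24],down(142.8)); d=chk(); cv2.imwrite('pics/w1.png',d['image'][...,::-1])
E
```

```text
1 133 [0.5694 0.3637 0.124 ] r 0.0318 ang 3.155
2 278 [0.5417 0.2445 0.1288] r 0.0317 ang 0.066
3 392 [0.4762 0.23   0.1292] r 0.0337 ang 0.208
4 315 [0.4569 0.2994 0.1278] r 0.0322 ang 0.171
```

View pics/w1.png

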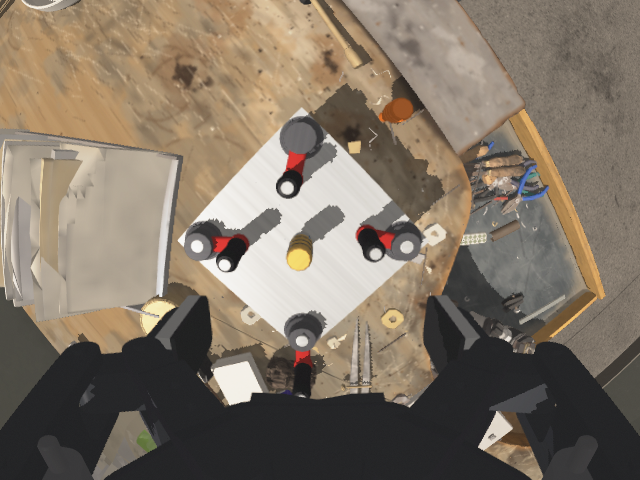

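Nut_1's crank now points straight outward: it measures 3.155 rad, with its knob hidden at about (302,380). The pin is still standing at (299,252). Next is nut_3, the diagonal one, driven a bit more firmly into its stop.

```bash
python3 -c "
from chk import *
turn(3); reach([.485,.273,.24],down(142.8)); chk()"
```

```text
nut 3 axis [0.4507 0.208 ] r 0.0319 start 0.211
grip 0.158132378136148 [ 0.3 -0.7  1.2] [0.4751 0.2288 0.1191]
[(0.47, 1.4, -1.8, 1.2), (0.73, -0.2, -1.7, 1.8), (0.99, -1.1, -0.4, 1.7), (1.25, -0.3, -0.1, 2.4), (1.51, 0.0, -0.3, 1.4), (1.77, 0.8, 0.3, 2.9), (2.03, 1.4, -0.7, 2.5), (2.29, 2.7, -1.3, 3.8), (2.55, 3.0, -1.7, 4.1), (2.81, 5.1, -3.2, 5.4), (3.07, 6.1, -2.9, 6.6), (3.16, 4.3, -2.2, 7.0), (3.25, 3.1, -3.8, 6.4), (3.34, 3.9, -7.3, 6.9), (3.4, 3.1, -10.2, 6.5)]
off [-0.0011 -0.0022] end angle 3.3611253938185515 z 0.1141 w 0.1662705911222309
t 16.1333
1 141 [0.5695 0.3631 0.1229] r 0.0314 ang 3.169
2 295 [0.5413 0.2445 0.1284] r 0.032 ang 0.058
3 322 [0.432  0.1827 0.1266] r 0.0314 ang 3.129
4 305 [0.4559 0.2979 0.1266] r 0.0326 ang 0.223
```

```bash
python3 -c "
from chk import *
turn(2); turn(4); reach([.485,.273,.24],down(97.8)); d=chk(); cv2.imwrite('pics/w2.png',d['image'][...,::-1])
P=wpts(d);z=P[...,2];hsv=cv2.cvtColor(d['image'],cv2.COLOR_RGB2HSV).astype(int)
with np.errstate(invalid='ignore'): blobs((np.hypot(P[...,0]-C[0],P[...,1]-C[1])<.03)&(z>.115)&(hsv[...,1]>100),P,'pin',20)"
```

```text
nut 2 axis [0.5656 0.2237] r 0.0317 start 0.005
grip 0.16165508307330054 [1.6 3.  2.5] [0.5407 0.2437 0.1194]
[(0.27, 1.7, -2.3, 4.5), (0.53, 1.7, -1.6, 3.0), (0.79, 1.4, -2.3, 2.7), (1.05, 1.5, -1.4, 2.0), (1.31, 1.2, -0.6, 2.9), (1.57, 2.4, -1.3, 2.4), (1.83, 2.7, -1.1, 1.6), (2.09, 2.0, -1.4, 0.4), (2.35, 2.7, -2.2, 1.7), (2.61, 4.3, -3.3, 3.3), (2.87, 4.7, -3.4, 3.2), (3.13, 4.5, -3.1, 3.8), (3.22, 4.4, -3.1, 4.5), (3.31, 2.3, -7.7, 2.4), (3.4, 0.6, -11.5, 2.4)]
off [0.002  0.0001] end angle 3.3124516245763482 z 0.1151 w 0.1605143316375872
t 24.4167
nut 4 axis [0.435  0.3229] r 0.032 start 0.228
grip 0.1680754513557315 [0.1 0.6 0.2] [0.4555 0.2985 0.1191]
[(0.49, 0.3, -1.1, 1.8), (0.75, -1.9, -1.0, 0.9), (1.01, -0.8, -1.1, 1.3), (1.27, -1.2, -1.2, 1.3), (1.53, -0.2, -1.5, 2.2), (1.79, -1.0, -2.1, 1.3), (2.05, -0.8, -2.0, 1.3), (2.31, -0.3, -2.0, 1.8), (2.57, -0.6, -2.9, 2.5), (2.83, 2.7, -3.2, 4.8), (3.09, 6.6, -2.8, 6.6), (3.18, 4.8, -3.5, 5.5), (3.27, 4.2, -3.6, 5.5), (3.36, 4.5, -6.2, 5.2), (3.4, 3.3, -7.6, 5.3)]
off [-0.0014  0.0017] end angle 3.354861350375224 z 0.1139 w 0.16071463270392677
t 31.4417
1 205 [0.5705 0.365  0.1245] r 0.0334 ang 3.156
2 199 [0.5931 0.2049 0.1232] r 0.0333 ang 3.093
3 302 [0.4329 0.1821 0.1252] r 0.0314 ang 3.097
4 304 [0.4102 0.3418 0.124 ] r 0.0311 ang 3.145
pin 530 (314, 265) mid [0.5001 0.2732 0.1204] ext [0.0158 0.0151 0.0083]
```

View pics/w2.png

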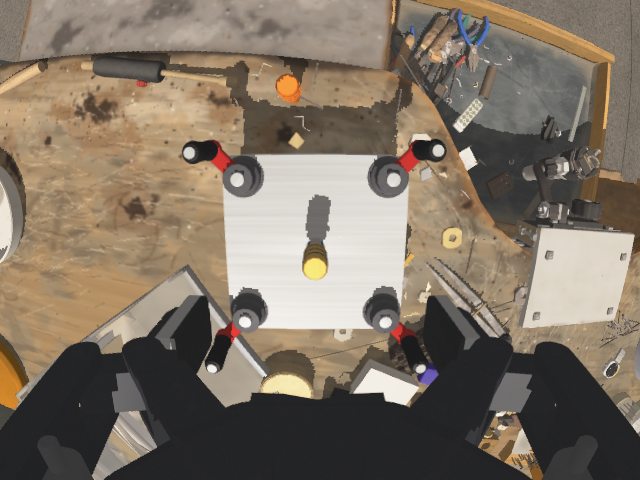

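All four cranks point outward along the diagonals: knobs at (200,152), (430,150), (212,367) and (420,368). Each met its stop with rising force, and the pin still stands at (314,265). Now I'll draw it out.

```bash
cat > dishpose.py <<'E'
from turn import *
D=np.array([.528,-.159]); az=np.arctan2(D[1],D[0]); h=u(az)
def tilt(deg):
    t=np.radians(deg); z=np.array([*(h*np.sin(t)),-np.cos(t)]); y=np.array([-h[1],h[0],0]); return np.stack([np.cross(y,z),y,z],1)
E
python3 - <<'E'
from dishpose import *
p=D-.010*h
print(np.round(inverse_kinematics([*p,.064],tilt(45)),1),np.round(inverse_kinematics([*p,.2],tilt(45)),1))
reach([.5002,.2732,.17],down(97.8)); move_linear([.5002,.2732,.107],speed=.12)
gripper_close(60); o=get_obs();print(o['grip_width']*85,o['ft_force'].round(1))
move_linear([.5002,.2732,.165],speed=.06); o=get_obs();print('lift',o['ft_force'].round(1),o['grip_width']*85)
move_linear([.5002,.2732,.26],speed=.2)
reach([*p,.22],tilt(45)); o=get_obs();print('at',o['t'],o['eef_pos'].round(3),o['ft_force'].round(1),o['grip_width']*85)
d=get_image('side');cv2.imwrite('pics/carry.png',d['image'][...,::-1])
E
```

```text
[-16.8  14.2 -64.9 -34.1   0.    0. ] [-16.8  -5.8 -50.9  -0.1   0.    0. ]
16.540490051500594 [-1.5 -1.1  2.9]
lift [ 0.4  1.1 -1.7] 16.23766819758326
at 37.45 [ 0.519 -0.156  0.22 ] [ 0.4 -0.3 -1.1] 16.132342523710133
```

View pics/carry.png

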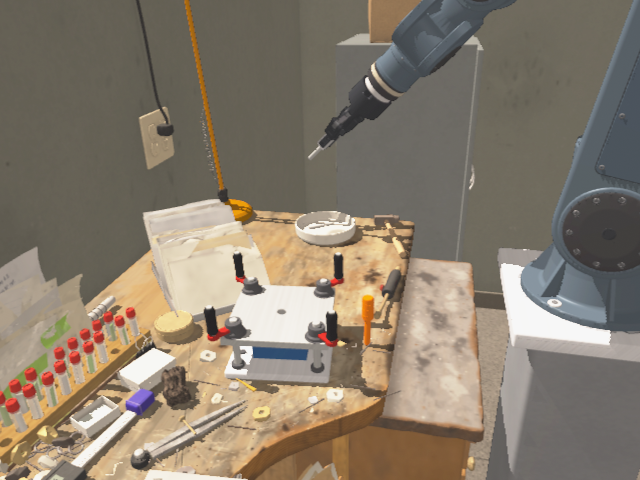

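The pin is held, tip at (313,155), and the hole in the plate is empty at (281,311). The low pose would bring joint 3 close to its limit, so I'll use less tilt.

Run:
```python
from dishpose import *
p=D-.006*h
j=inverse_kinematics([*p,.069],tilt(37)); print(np.round(j,1)); assert j[2]>-62
reach([*p,.13],tilt(37)); move_linear([*p,.069],speed=.1); print(get_obs()['ft_force'].round(1))
open_gripper(); hold(.3)
move_linear([*p,.22],speed=.2); hold(.5); print(get_obs()['t'])
reach([.4,.05,.3],down(97.8))
for n in('top','side'):
    d=get_image(n); np.savez(n+'2.npz',**d)
t=np.load('top2.npz')['image'][...,::-1]; s=np.load('side2.npz')['image'][...,::-1]
cv2.imwrite('pics/end.png',np.hstack([cv2.resize(t[170:310,160:480],(480,400)),cv2.resize(s[200:260,280:370],(300,400),interpolation=2)]))
print(get_obs()['t'])
```

```text
[-16.8  10.  -55.2 -12.2   0.    0. ]
[ 0.6  0.9 -1.2]
41.0917
42.2083
```

View pics/end.png

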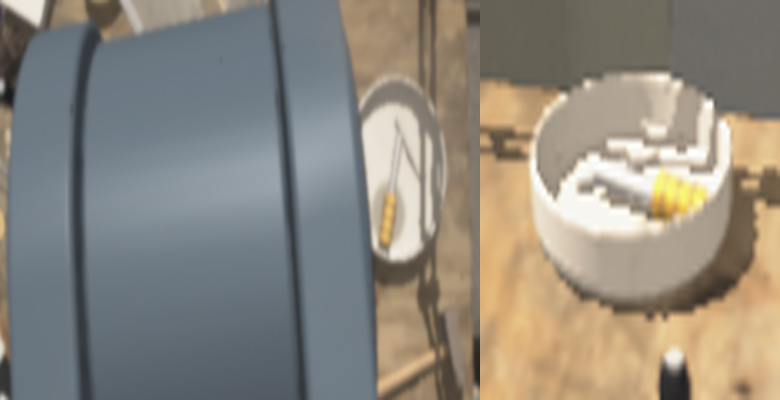

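The pin lies wholly inside the dish, with its head at (385,220) in the left crop and (680,195) in the right crop. The arm is clear of everything, so I'm handing in.

```bash
python3 -c "
from rig import *
print(job_done())"
```

```text
the job is handed in; nothing more can be done
None
```

I turned all four nuts to their stops crosswise (1, 3, 2, 4), then drew the brass-headed pin and laid it in the white dish; handed in at about 42 s of the 72 s allowed, verdict not shown.

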